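# Charge the glaze mill jar with grinding balls

### The job

Use the metal scoop to take at least three of the five grinding balls out of the grey tray and tip them into the white mill jar. Then set the scoop back down flat on the table and let go, with nothing left in it; balls you do not need stay in the tray, and none may end up on the table. Do not touch the balls with the gripper, and leave the jar, the clay pot, the lidded jar and the plaster block where they stand.

Things in the scene. Friction and masses are not known exactly. Their poses are not given: they have to be found in the camera images.
- tray: an open grey plastic tray fixed to the table: 320 mm long (x), 200 wide (y), 52 high, walls and floor 5 mm thick (inner floor 310 x 190 mm at height 5 mm). Origin: centre of its underside. The balls start in its +x half; the -x half is empty, with room to lower the scoop in. The +x end wall (inner face at x = 155 mm) stops balls that the scoop pushes along
- jar: a loose white porcelain mill jar without lid, round, 120 mm high, 140 mm across (144 at the rim), wall 6 mm, mouth about 130 mm wide, floor 8 mm thick, about 1 kg. Origin: centre of its underside, z up
- scoop: a loose steel scoop, about 0.26 kg, flat on the table. Pan 130 mm long (x), 96 wide (y), floor 2.5 thick (1.5 in front); back wall 45 high at x = -65; 3 mm side walls 40 high up to x = 5, 22 up to x = 30, then sloping from 17 to 6 at x = 60; open front lip at x = 65. Bar handle above: see scoop_grip. Origin: centre of the underside; x to the open front, z up
- scoop_grip (a point): where to grip the scoop from above, near its centre of mass: at (-12, 0, 89) mm in the scoop's frame, same axes, mid-section of a wooden bar along x from x = -70 to 38 mm, 22 mm wide (y), 80 to 98 mm above the scoop's underside, carried by a post at the back wall; the space between bar and pan is open
- scoop_lip (a point): the middle of the scoop's front lip, at its underside: (65, 0, 0) mm in the scoop's frame, same axes. Balls held by a wall ride up over the lip when it is pushed along the floor; if one catches, 20 N or so frees it
- scoop_pan (a point): a point 18 mm above the middle of the pan: (0, 0, 18) mm in the scoop's frame; a ball lying in the pan is within 75 mm of it
- ball1: a polished grey porcelain grinding ball, 38 mm across, 70 g, slippery on tray and scoop (friction about 0.3); it rolls on a slope of more than about 10 degrees and rests on the level. Origin: its centre. It starts at rest on the tray floor
- ball2: a polished grey porcelain grinding ball, 38 mm across, 70 g, slippery on tray and scoop (friction about 0.3); it rolls on a slope of more than about 10 degrees and rests on the level. Origin: its centre. It starts at rest on the tray floor
- ball3: a polished grey porcelain grinding ball, 38 mm across, 70 g, slippery on tray and scoop (friction about 0.3); it rolls on a slope of more than about 10 degrees and rests on the level. Origin: its centre. It starts at rest on the tray floor
- ball4: a polished grey porcelain grinding ball, 38 mm across, 70 g, slippery on tray and scoop (friction about 0.3); it rolls on a slope of more than about 10 degrees and rests on the level. Origin: its centre. It starts at rest on the tray floor
- ball5: a polished grey porcelain grinding ball, 38 mm across, 70 g, slippery on tray and scoop (friction about 0.3); it rolls on a slope of more than about 10 degrees and rests on the level. Origin: its centre. It starts at rest on the tray floor
- coil_pot: bystander: a loose brown clay coil pot, 120 mm across, 84 mm high, beyond the work. Origin: centre of its underside
- glaze_jar: bystander: a loose white jar with lid, 72 mm across, 95 mm high, to the left. Origin: centre of its underside
- plaster_block: bystander: a loose pale plaster block 70 x 150 x 45 mm, beyond the work. Origin: centre of its underside
Things that resemble listed ones, but are neither listed nor needed, are in the scene too. Leave any pink look-alike of the ball1 alone.

How it is judged:
By the outcome, as a careful person would: the job done as asked, in the order asked, and still so for the second after the job is handed in, with the robot touching nothing.
It also fails if it takes over 72 s, if anything falls off the work surface, if the arm or the gripper's body presses on something with over 40 N, if the wrist force passes 120 N, or if a joint passes its speed limit or range.

### The arm

A 6-joint arm with a two-finger parallel gripper is mounted at the origin on the work surface. World frame = base frame: x ahead of the robot, y to its left, z up, the work surface at z = 0. Lengths are in m, angles in rad, forces in N, time in s.
With the tool pointing down it reaches from about 0.35 to 0.925 m from the base axis. Payload 6.4 kg.
Tool frame: the origin (TCP) lies midway between the tips of the shut fingers; the grasp point (between the pads) lies 19 mm behind it (arm.tcp_to_grasp is the z of the grasp point in the tool frame, in m); z points along the fingers, y is the line along which they close (so a half turn about z gives the same grasp; the last joint's range is limited). The gripper opens to 85 mm and grips with 20 to 120 N. Pads are 22 mm wide; open, the fingers measure 114 mm over their backs; the gripper's body (76 mm by 85 mm) begins 54 mm behind the grasp point. The pads swing forward as they close: fully open they stand 13 mm farther back than shut.
Start: joints at [1.05, 0.245, 1.558, -0, 1.339, -0.174], TCP at [0.221, 0.611, 0.231] pointing down, gripper open.
Joint ranges: [-3.13, 3.13], [-1.02, 2.26], [0.13, 2.54], [-0.95, 4.09], [0.21, 2.88], [-2.74, 2.74]. Speed limits (rad/s): [2.57, 2.57, 3.14, 3.14, 3.14, 3.14].

### API

Orientations are given as a rotation vector (axis times angle).
In Python, from cell import arm gives the robot as it stands.
- The arm moves only by the tool servo_tool, never from a script. Its argument "deltas" is a list of rows, each a list of 7 numbers: the opening, from 0 (shut) to 1 (fully open), then the shift along the tool's x, y, z in m, then the turn, a rotation vector about the tool's x, y, z in rad. In form: [[claw, x, y, z, rx, ry, rz], ...]. A call has 1 to 12 rows; each row shifts and turns the commanded pose from where the row before left it, along the tool's axes as they then stand; what a row does not reach is not made up. A row lasts 1/8 s, in which the tool goes at most 62.5 mm and 10.7 degrees, less where a joint would pass 70% of its speed; a pose out of reach is approached as far as the arm can. A call is refused whole if a number of a shift passes 0.0625 or a number of a turn 0.188, either way. A call with a gripper value outside its range is refused whole. The fingers move at their own pace and stop on an object; "grip_force" is the grip in N (left out, the last holds). Time passes only in rows, so rows that do not move let the fingers close. It gives the time, the measured TCP pose, the force, the opening and the grip force at its end, in the units of the state.
- arm.get_obs(): the state, without advancing time (a new reading comes with each control period).
- arm.get_image(name): name is "scene" or "top" or "wrist"; returns the picture (420x560x3 uint8, blue, green, red); there is no depth.
- arm.get_calibration(name): a dict with "camera_matrix" (3x3 intrinsics, pixels), "camera_from_world" (4x4, takes a point from world to camera coordinates); the wrist camera has in their place "tool_from_camera" (4x4, takes a point from camera to tool coordinates, whose origin is the TCP and whose axes are the flange's). Camera axes: x right, y down, z forward; pixel columns grow to the right and rows downward; lengths in m; the calibration is good to about 2 mm. A picture is of the moment at which its call begins: read the wrist's pose just before it. get_calibration takes no time and is no camera call.
- arm.sign_off(): hands the job in; it is judged then, once.
Trained networks look in the newest picture that a camera, given by its name, has taken for a name from the list of things; names that differ only in an ending like _2 or _b are one class to them, and where a whole thing is asked for, a point or a joint stands for the part that bears it (a point fixed in the world has none). Each returns a list of dicts, best first, with "conf" (0 to 1); they miss things now and then, are a little off and sometimes report something else, mostly with a low value. They report only what shows in the picture. A call takes as long as a camera call. They do not tell look-alikes from the thing itself.
- arm.find_in(camera, target): "box" ([left, top, right, bottom] as shares, 0 to 1, of the picture: columns of its width, rows of its height, round what is visible of it).
- arm.cut_out(camera, target): "pixels" (420x560 bool, what is visible of it) and "box" ([left, top, right, bottom] as shares, 0 to 1, of the picture: columns of its width, rows of its height, round what is visible of it).
- arm.place_of(camera, target): "position" ([column, row] as shares, 0 to 1, of the picture: columns of its width, rows of its height: a listed point, or the origin of a listed thing).
The state is a dict: "time_s": time; "joint_positions": joint angles; "joint_velocities": joint speeds; "joint_efforts": joint torques, N m; "position": TCP position; "orientation": TCP orientation; "contact_force": force on the tool from outside, world axes, zero at the start; "ft_torque": the same for the moment, N m; "gripper_width": finger opening in m; "grasp_force": force on a finger pad.
Only numpy, scipy, OpenCV 4.12 (cv2) and the standard library are available. Lean on these libraries where they do the work, as an engineer would, in place of code of your own. Each camera call takes 0.05 s, during which the arm holds its last target. There are 200 camera calls.

## Working session

There is one attempt and no reset: what is moved stays moved. The work goes in short steps, Python scripts to look and compute and a tool call to move; the robot and the scene stay as the last step left them, time stands still between calls to the robot, and variables do not carry over. Pictures are saved under pics/ and viewed, at most 12 in all, crops included, and the job is handed in when it is done.

Besides the shell and the picture viewer there is one more tool, called after "Request:" by a JSON object that holds its "method" and its "body". servo_tool: Moves the arm, as the interface text tells. Its arguments: {"type":"object","properties":{"deltas":{"type":"array","items":{"type":"array","items":{"type":"number"}}},"grip_force":{"type":"number"}},"required":["deltas"]}

```bash
mkdir -p pics
python3 - <<'E'
from cell import arm
import cv2,numpy as np
for c in ("scene","top"):
    cv2.imwrite(f"pics/{c}0.png",arm.get_image(c))
    k=arm.get_calibration(c);print(c,k["camera_matrix"].round(1).tolist(),k["camera_from_world"].round(4).tolist())
    for t in ("tray","jar","scoop","scoop_grip","scoop_lip","ball1"):
        for d in arm.place_of(c,t)[:7]: print(t,round(d["conf"],2),(np.array(d["position"])*[560,420]).round(1))
o=arm.get_obs();print(o["time_s"],o["position"],o["orientation"],o["gripper_width"],arm.tcp_to_grasp)
E
```

```text
scene [[408.6, 0.0, 279.1], [0.0, 408.6, 209.3], [0.0, 0.0, 1.0]] [[-0.6739, 0.7388, 0.0075, 0.359], [0.4111, 0.3834, -0.827, -0.2041], [-0.6139, -0.5543, -0.5621, 1.3327], [0.0, 0.0, 0.0, 1.0]]
tray 0.63 [374.2 250.1]
tray 0.63 [339.3 263.7]
jar 0.59 [220.5 173.9]
scoop 0.72 [276.2 220.5]
scoop 0.33 [358.7 234.3]
scoop 0.22 [374.8 250.9]
scoop_grip 0.57 [276.7 185.4]
scoop_lip 0.92 [262.2 233.5]
scoop_lip 0.7 [339.7 263.2]
ball1 0.89 [307.7 309. ]
ball1 0.81 [359.  259.4]
ball1 0.78 [472.1 266. ]
ball1 0.75 [313.1 192.5]
ball1 0.64 [347.4 246.2]
ball1 0.58 [337.3 265.1]
top [[421.9, 0.0, 276.7], [0.0, 421.9, 205.8], [0.0, 0.0, 1.0]] [[0.02, -0.9996, 0.0207, 0.0696], [-0.9979, -0.0212, -0.0613, 0.592], [0.0617, -0.0195, -0.9979, 1.154], [0.0, 0.0, 0.0, 1.0]]
tray 0.68 [216.9 243.5]
tray 0.52 [224.7 200.8]
jar 0.83 [393.3 243. ]
scoop 0.72 [306.3 220.7]
scoop_grip 0.55 [310.3 223.9]
scoop_lip 0.97 [298.6 198.5]
ball1 0.68 [229.  237.7]
ball1 0.65 [225.8 201. ]
ball1 0.62 [232.1 218.6]
ball1 0.54 [302.8 271.6]
ball1 0.52 [154.2 273.7]
ball1 0.48 [217.2 218.2]
ball1 0.47 [218.1 154.4]
0.7 [0.22095324 0.61132418 0.23132727] [5.42019149e-01 3.09443999e+00 7.95165993e-05] 0.08549683139850309 -0.0187
```

View pics/top0.png

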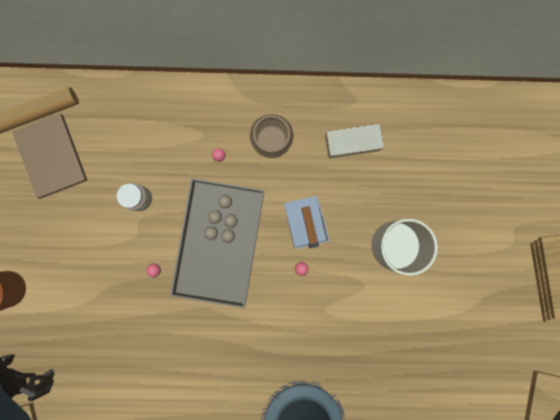

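View pics/scene0.png

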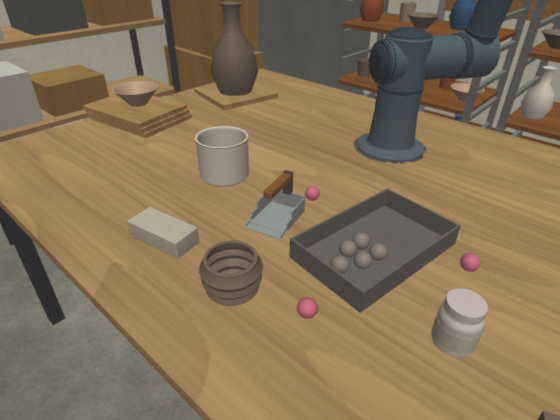

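The top view shows the tray centred near (218,243) with the five balls at (210–236, 201–237). The scoop is at (306,222) with its lip pointing up (+x), and the jar rim is at (408,247). There are three pink decoys outside the tray. Next I'll fit the silhouettes.

```bash
cat > h.py <<'E'
from cell import arm
import cv2,numpy as np
from scipy.optimize import minimize
def cal(c):
    k=arm.get_calibration(c);return k["camera_matrix"],k["camera_from_world"]
def proj(c,P):
    K,T=cal(c);p=(np.c_[P,np.ones(len(P))]@T.T)[:,:3]@K.T;return p[:,:2]/p[:,2:]
def ray(c,uv,z):
    K,T=cal(c);R=T[:3,:3];o=-R.T@T[:3,3];d=R.T@np.linalg.solve(K,[uv[0],uv[1],1]);return (o+d*(z-o[2])/d[2])
def box(x0,x1,y0,y1,z0,z1): return np.array([[x,y,z] for x in(x0,x1) for y in (y0,y1) for z in (z0,z1)])/1000
a=np.linspace(0,2*np.pi,40,endpoint=False)
ring=lambda r,z:np.c_[r*np.cos(a),r*np.sin(a),0*a+z]/1000
M={"tray":box(-160,160,-100,100,0,52),"jar":np.r_[ring(70,0),ring(72,120)],
"scoop":np.r_[box(-65,65,-48,48,0,2),box(-65,5,-48,48,0,40),box(-70,38,-11,11,80,98)]}
def place(m,q):
    c,s=np.cos(q[2]),np.sin(q[2]);return m@np.array([[c,s,0],[-s,c,0],[0,0,1]])+[q[0],q[1],0]
def hullmask(p):
    im=np.zeros((420*4,560*4),np.uint8);cv2.fillConvexPoly(im,cv2.convexHull((p*4+1.5).round().astype(np.int32)),1);return im
def fit(name,q0,cams):
    tg={}
    for c in cams:
        b=min(arm.cut_out(c,name)[:3],key=lambda d:np.linalg.norm(np.argwhere(d["pixels"]).mean(0)[::-1]-proj(c,place(M[name],q0)).mean(0)))
        px=np.argwhere(b["pixels"])[:,::-1].astype(float);tg[c]=hullmask(np.r_[px-.3,px+.3,px+[.3,-.3],px+[-.3,.3]])
    def cost(q):
        r=0
        for c in cams:
            m=hullmask(proj(c,place(M[name],q)));r+=1-(m&tg[c]).sum()/(m|tg[c]).sum()
        return r
    s=np.array([q0]+[np.array(q0)+d for d in np.diag([.01,.01,.1])])
    return minimize(cost,q0,method="Nelder-Mead",options=dict(initial_simplex=s,xatol=2e-4,fatol=1e-5))
E
python3 - <<'E'
from h import *
for c in("top","scene"):arm.get_image(c)
g=lambda u,z:ray("top",u,z)[:2]
for n,u,y in(("tray",(217,243),-.17),("jar",(393,243),0),("scoop",(306,221),.2)):
    q0=[*g(u,0.01),y]
    for cams in (["top"],["scene"],["top","scene"]):
        r=fit(n,q0,cams);print(n,cams,r.x.round(4),round(r.fun,3))
    if n=="tray":T=r.x
    if n=="scoop":
        for p,P in(("scoop_grip",[-.012,0,.089]),("scoop_lip",[.065,0,0])):
            for c in("top","scene"):
                print(p,c,proj(c,place(np.array([P]),r.x)).round(1),[(np.array(d["position"])*[560,420]).round(1) for d in arm.place_of(c,p)[:2]])
for d in arm.place_of("top","ball1"):
    w=g(np.array(d["position"])*[560,420],.024)-T[:2];c,s=np.cos(T[2]),np.sin(T[2]);print("ball tray frame",round(d["conf"],2),(np.array([c*w[0]+s*w[1],c*w[1]-s*w[0]])*1000).round(0),(w+T[:2]).round(3))
E
```

```text
tray ['top'] [ 0.4879  0.2422 -0.1346] 0.037
tray ['scene'] [ 0.4905  0.2433 -0.1467] 0.021
tray ['top', 'scene'] [ 0.4899  0.2434 -0.1445] 0.062
jar ['top'] [ 0.4889 -0.2531  0.1535] 0.021
jar ['scene'] [ 0.4871 -0.2549  0.1001] 0.024
jar ['top', 'scene'] [ 0.4884 -0.2534  0.1024] 0.05
scoop ['top'] [0.5509 0.0012 0.2302] 0.069
scoop ['scene'] [0.5534 0.0057 0.2406] 0.042
scoop ['top', 'scene'] [0.5509 0.004  0.2454] 0.128
scoop_grip top [[307.9 224.4]] [array([311.2, 222.5])]
scoop_grip scene [[277.9 185.4]] [array([277.4, 185.7])]
scoop_lip top [[298.7 198.3]] [array([297.8, 198. ]), array([307. , 222.1])]
scoop_lip scene [[261.8 233.4]] [array([258.5, 235.3])]
ball tray frame 0.73 [109.  -1.] [0.597 0.226]
ball tray frame 0.68 [ -42. -246.] [0.412 0.006]
ball tray frame 0.63 [10.  9.] [0.501 0.251]
ball tray frame 0.61 [-111.  156.] [0.402 0.414]
ball tray frame 0.59 [ 71. -29.] [0.556 0.204]
ball tray frame 0.58 [ 13. -33.] [0.498 0.209]
ball tray frame 0.43 [239.  48.] [0.733 0.256]
```

Request:
{"method": "servo_tool", "body": {"deltas": [[1,-0.0425,-0.0386,0,0,0,0],[1,-0.0425,-0.0386,0,0,0,0],[1,-0.0425,-0.0386,0,0,0,0],[1,-0.0425,-0.0386,0,0,0,0],[1,-0.0425,-0.0386,0,0,0,0],[1,-0.0425,-0.0386,0,0,0,0],[1,-0.0425,-0.0386,0,0,0,0],[1,-0.0425,-0.0386,0,0,0,0],[1,-0.0425,-0.0386,0,0,0,0],[1,-0.0425,-0.0386,0,0,0,0],[1,-0.0425,-0.0386,0,0,0,0],[1,-0.0425,-0.0386,0,0,0,0]]}}

```text
time_s: 3.15
position: [0.5439, 0.0005, 0.2316]
orientation: [0.542, 3.094, 0.0]
contact_force: [1.0, 0.8, 0.8]
gripper_width: 0.0856
grasp_force: 0.0
```

Request:
{"method": "servo_tool", "body": {"deltas": [[1,0,0,0,0,0,-0.1465],[1,0,0,0,0,0,-0.1465],[1,0,0,0,0,0,-0.1465],[1,0,0,0,0,0,-0.1465],[1,0,0,0,0,0,0]]}}

```text
time_s: 3.78
position: [0.5431, 0.0023, 0.2314]
orientation: [-0.372, 3.119, -0.0]
contact_force: [-0.1, 0.0, 0.2]
gripper_width: 0.0853
grasp_force: 0.0
```

```bash
cat >> h.py <<'E'
from scipy.spatial.transform import Rotation as Ro
def pose():
    o=arm.get_obs();return o,np.array(o["position"]),Ro.from_rotvec(o["orientation"])
def Rt(yaw,th=0): # tool attitude: scoop heading yaw, nose-down th
    return Ro.from_euler("z",yaw)*Ro.from_euler("y",th)*Ro.from_matrix([[-1,0,0],[0,1,0],[0,0,-1]])
def go(p,yaw,th=0):
    o,P,R=pose();print("t",round(o["time_s"],2),"pos",P.round(4),"dx_tool",R.inv().apply(np.array(p)-P).round(4),"rot_tool",(R.inv()*Rt(yaw,th)).as_rotvec().round(4),"F",np.round(o["contact_force"],1),"w",round(o["gripper_width"],4))
E
python3 - <<'E'
from h import *
o,P,R=pose();im=arm.get_image("wrist");k=arm.get_calibration("wrist")
cv2.imwrite("pics/w0.png",im)
T=np.eye(4);T[:3,:3]=R.as_matrix();T[:3,3]=P
np.save("wT.npy",np.linalg.inv(T@k["tool_from_camera"]))
Ko=k["camera_matrix"]
cw=np.load("wT.npy")
import h;oc=h.cal;h.cal=lambda c:(Ko,cw) if c=="wrist" else oc(c)
q=[.552,.004,.236]
r=fit("scoop",q,["wrist"]);print(r.x,r.fun)
for p,z in(("scoop_grip",.089),("scoop_lip",0)):
    for d in arm.place_of("wrist",p)[:1]:print(p,d["conf"],ray("wrist",np.array(d["position"])*[560,420],z))
go([.5403,.0012,.07],.236);print(o["joint_positions"])
E
```

```text
[0.55248781 0.00182483 0.24819939] 0.015918404936225095
scoop_grip 0.87 [0.5421559  0.00122122 0.089     ]
scoop_lip 0.59 [0.61846534 0.01559704 0.        ]
t 3.98 pos [0.5431 0.0024 0.2313] dx_tool [ 0.003  -0.0005  0.1613] rot_tool [-0.0001  0.0001  0.0018] F [-0.2 -0.3  0. ] w 0.0853
[-2.04547451e-01 -5.56148094e-03  1.83170874e+00 -2.70918279e-05
  1.31527651e+00 -2.01279208e+00]
```

View pics/w0.png

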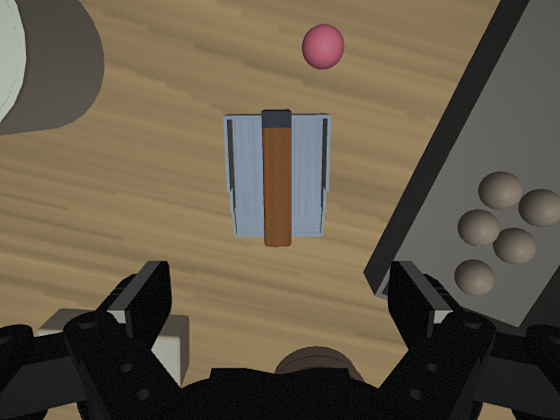

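The wrist view shows the scoop bar lined up with the tool axis, at about (277,185), with the balls still untouched in the tray. I'll descend and grip.

Request:
{"method": "servo_tool", "body": {"deltas": [[1,0.002,-0.002,0.05,0,0,-0.005],[1,0,0,0.05,0,0,0],[1,0,0,0.04,0,0,0],[1,0,0,0.022,0,0,0],[1,0,0,0,0,0,0],[0,0,0,0,0,0,0],[0,0,0,0,0,0,0],[0,0,0,0,0,0,0],[0,0,0,0,0,0,0],[0,0,0,0,0,0,0],[0,0,0,0,0,0,0]], "grip_force": 100}}

```text
time_s: 5.35
position: [0.5423, -0.0, 0.0703]
orientation: [-0.382, 3.117, -0.0]
contact_force: [-0.9, 1.7, 5.5]
gripper_width: 0.0204
grasp_force: 98.7
```

Request:
{"method": "servo_tool", "body": {"deltas": [[0,0,0,-0.03,0,0,0],[0,0,0,-0.04,0,0,0],[0,0,0,-0.04,0,0,0],[0,0,0,0,0,0,0]]}}

```text
time_s: 5.85
position: [0.5435, -0.0005, 0.1821]
orientation: [-0.382, 3.112, -0.004]
contact_force: [-0.5, -0.2, -3.0]
gripper_width: 0.0207
grasp_force: 98.6
```

Run:
```python
from h import *
# tray frame target for scoop grip: origin x=-83, y=-10
T=[.4895,.243,-.143]
print("tcp tgt",place(np.array([[-.095,-.010,0]]),T)[0])
o,P,R=pose();im=arm.get_image("wrist");cv2.imwrite("pics/w1.png",im)
g=place(np.array([[-.095,-.010,0]]),T)[0]
go([g[0],g[1],P[2]],T[2])
print("yaw rows after; frc",o["grasp_force"])
```

```text
tcp tgt [0.39404454 0.24664082 0.        ]
t 5.9 pos [ 5.418e-01 -2.000e-04  1.795e-01] dx_tool [ 0.0837  0.2752 -0.003 ] rot_tool [-0.0005  0.0014  0.3872] F [-1.2  0.  -3.6] w 0.0205
yaw rows after; frc 98.57708215713501
```

View pics/w1.png

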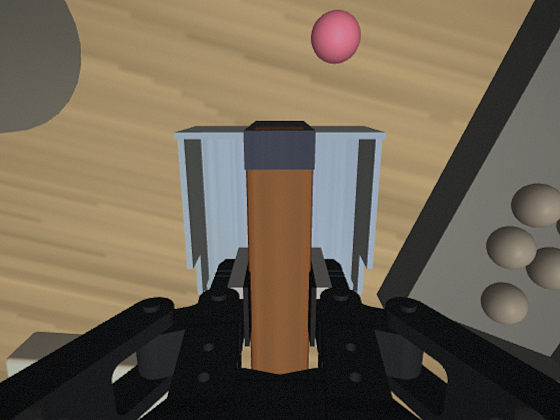

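The wrist view shows the scoop held centred and straight in the fingers, with the bar at (280,250). I'll carry it over the empty half of the tray.

Request:
{"method": "servo_tool", "body": {"deltas": [[0,0.0105,0.0344,0,0,0,0],[0,0.0105,0.0344,0,0,0,0.07],[0,0,0,0,0,0,0.08],[0,0,0,0,0,0,0.08],[0,0,0,0,0,0,0.08],[0,0,0,0,0,0,0.077],[0,0,0,0,0,0,0]]}}

```text
time_s: 6.78
position: [0.503, 0.0617, 0.1765]
orientation: [-0.222, -3.129, -0.0]
contact_force: [-1.5, 0.3, -2.4]
gripper_width: 0.0203
grasp_force: 98.9
```

Run:
```python
from h import *
T=[.4895,.243,-.143]
g=place(np.array([[-.0915,-.010,0]]),T)[0]
go([g[0],g[1],.180],T[2])
```

```text
t 6.78 pos [0.503  0.0617 0.1765] dx_tool [ 0.1305  0.1676 -0.0029] rot_tool [-0.0003 -0.0049  0.0011] F [-1.5  0.3 -2.4] w 0.0203
```

Request:
{"method": "servo_tool", "body": {"deltas": [[0,0.0218,0.028,0,0,0,0],[0,0.0218,0.028,0,0,0,0],[0,0.0218,0.028,0,0,0,0],[0,0.0218,0.028,0,0,0,0],[0,0.0218,0.028,0,0,0,0],[0,0.0218,0.028,0,0,0,0],[0,0,0,0,0,0,0],[0,0,0,0.03,0,0,0],[0,0,0,0,0,0,0]]}}

```text
time_s: 7.9
position: [0.397, 0.2452, 0.1463]
orientation: [-0.223, -3.127, 0.005]
contact_force: [0.3, -0.3, -3.5]
gripper_width: 0.0204
grasp_force: 99.1
```

Run:
```python
from h import *
T=[.4895,.243,-.143]
g=place(np.array([[-.0915,-.010,0]]),T)[0]
go([g[0],g[1],.075],T[2])
ims=[arm.get_image("top")[130:330,130:350],arm.get_image("scene")[150:350,260:480]]
cv2.imwrite("pics/s1.png",np.vstack([cv2.resize(i,None,fx=1.45,fy=1.45,interpolation=cv2.INTER_CUBIC) for i in ims]))
```

```text
t 7.9 pos [0.397  0.2452 0.1463] dx_tool [-0.0008  0.0013  0.0712] rot_tool [-0.0035 -0.0063  0.0004] F [ 0.3 -0.3 -3.5] w 0.0204
```

View pics/s1.png

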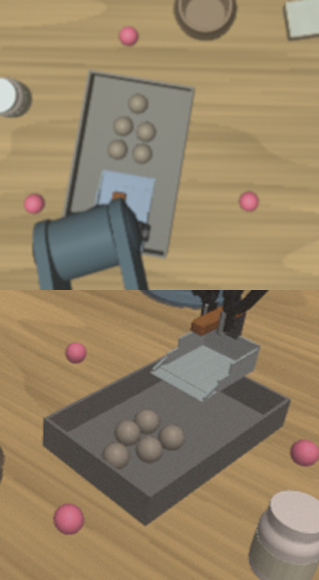

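The scoop hovers over the empty half, with its lip facing the five balls, which lie within its width. I'll lower it.

Request:
{"method": "servo_tool", "body": {"deltas": [[0,0,0.001,0.025,0,0,0],[0,0,0,0.025,0,0,0],[0,0,0,0.012,0,0,0],[0,0,0,0.006,0,0,0],[0,0,0,0.003,0,0,0],[0,0,0,0,0,0,0]]}}

```text
time_s: 8.75
position: [0.3997, 0.2476, 0.0789]
orientation: [0.224, 3.133, 0.001]
contact_force: [-0.2, -0.7, -3.2]
gripper_width: 0.0202
grasp_force: 99.1
```

Request:
{"method": "servo_tool", "body": {"deltas": [[0,0,0,0.002,0,0,0],[0,0,0,0,0,0,0],[0,0,0,0.002,0,0,0],[0,0,0,0,0,0,0]]}}

```text
time_s: 9.25
position: [0.3998, 0.2478, 0.0753]
orientation: [0.224, 3.133, 0.0]
contact_force: [-2.5, -0.6, 5.4]
gripper_width: 0.0204
grasp_force: 100.3
```

Request:
{"method": "servo_tool", "body": {"deltas": [[0,-0.006,0,0,0,0.01,0],[0,-0.009,0,0,0,0,0],[0,-0.009,0,0,0,0,0],[0,-0.009,0,0,0,0,0],[0,-0.009,0,0,0,0,0],[0,-0.009,0,0,0,0,0],[0,-0.009,0,0,0,0,0],[0,-0.009,0,0,0,0,0],[0,-0.009,0,0,0,0,0],[0,-0.009,0,0,0,0,0],[0,0,0,0,0,0,0]]}}

```text
time_s: 10.62
position: [0.4881, 0.2354, 0.0753]
orientation: [-0.224, -3.129, -0.003]
contact_force: [2.1, 0.5, 4.7]
gripper_width: 0.0202
grasp_force: 100.4
```

Run:
```python
from h import *
T=[.4895,.243,-.143]
g=place(np.array([[.0765,-.010,0]]),T)[0] # lip at 152
go([g[0],g[1],.075],T[2],.01)
i=arm.get_image("scene")[170:320,270:480];arm.get_image("top")
cv2.imwrite("pics/s2.png",cv2.resize(i,None,fx=2.5,fy=2.5,interpolation=cv2.INTER_CUBIC))
```

```text
t 10.62 pos [0.4881 0.2354 0.0753] dx_tool [-0.0768 -0.0023 -0.0001] rot_tool [0.0016 0.0051 0.    ] F [2.1 0.5 4.7] w 0.0202
```

View pics/s2.png

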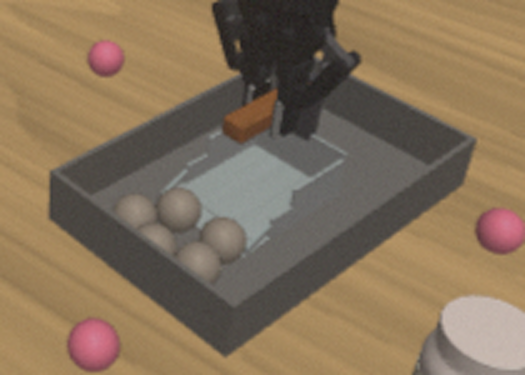

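The balls lie ahead of the lip against the +x wall. I need to see whether the lip's width covers them all.

```bash
cat >> h.py <<'E'
def balls(T=(.4895,.243,-.143)):
    o,P,R=pose();c,s=np.cos(T[2]),np.sin(T[2])
    f=lambda w:(1000*np.array([c*(w[0]-T[0])+s*(w[1]-T[1]),c*(w[1]-T[1])-s*(w[0]-T[0])])).round(0)
    print("tcp tray",f(P))
    for cam in("scene","top"):
        arm.get_image(cam)
        for d in arm.place_of(cam,"ball1"):
            w=f(ray(cam,np.array(d["position"])*[560,420],.024)[:2])
            if abs(w[0])<165 and abs(w[1])<105: print(cam,round(d["conf"],2),w)
E
python3 -c "from h import *;balls()"
```

```text
tcp tray [-0. -8.]
scene 0.82 [86. 29.]
scene 0.72 [124. -40.]
scene 0.61 [136.   2.]
scene 0.55 [ 85. -27.]
scene 0.5 [133.  36.]
top 0.64 [ 86. -22.]
top 0.61 [134.  43.]
top 0.61 [137.  -2.]
top 0.47 [121. -49.]
top 0.44 [90. 28.]
```

Request:
{"method": "servo_tool", "body": {"deltas": [[0,-0.005,-0.002,0,0,0,0],[0,-0.007,0,0,0,0,0],[0,-0.007,0,0,0,0,0],[0,-0.007,0,0,0,0,0],[0,-0.007,0,0,0,0,0],[0,-0.007,0,0,0,0,0],[0,-0.007,0,0,0,0,0],[0,-0.007,0,0,0,0,0],[0,0,0,0,0,0,0]]}}

```text
time_s: 12.05
position: [0.5405, 0.226, 0.0753]
orientation: [-0.224, -3.127, -0.003]
contact_force: [-2.4, 0.8, 10.0]
gripper_width: 0.0205
grasp_force: 101.1
```

```bash
python3 -c "
from h import *
balls();go([.5655,.2225,.075],-.143,.01)"
```

```text
tcp tray [ 53. -10.]
scene 0.62 [102.  19.]
scene 0.54 [134.  45.]
scene 0.53 [131.  -3.]
scene 0.47 [ 96. -36.]
scene 0.44 [143. -44.]
top 0.66 [132. -47.]
top 0.58 [103.  12.]
top 0.47 [143.  -7.]
top 0.46 [133.  42.]
t 12.25 pos [0.5405 0.226  0.0753] dx_tool [-0.0252  0.0001  0.0002] rot_tool [0.0016 0.0042 0.0004] F [-1.2  0.2  9.8] w 0.0203
```

Request:
{"method": "servo_tool", "body": {"deltas": [[0,-0.005,0,0,0,0,0],[0,-0.005,0,0,0,0,0],[0,-0.005,0,0,0,0,0],[0,-0.004,0,0,0,0,0],[0,-0.003,0,0,0,0,0],[0,0,0,0,0,0,0]]}}

```text
time_s: 13.0
position: [0.5616, 0.2231, 0.0753]
orientation: [-0.223, -3.126, -0.003]
contact_force: [-5.7, 0.1, 13.2]
gripper_width: 0.0202
grasp_force: 101.4
```

```bash
python3 -c "
from h import *
balls();go([.5655,.2225,.075],-.143,.01)"
```

```text
tcp tray [74. -9.]
scene 0.73 [ 90. -28.]
scene 0.63 [130.   1.]
scene 0.61 [137. -43.]
scene 0.56 [134.  59.]
scene 0.49 [93. 24.]
scene 0.34 [ 80. -11.]
top 0.5 [142. -39.]
top 0.4 [139.  59.]
t 13.2 pos [0.5616 0.2231 0.0753] dx_tool [-0.0039 -0.      0.0002] rot_tool [0.0014 0.0025 0.0005] F [-4.5  1.2 13.5] w 0.0204
```

Request:
{"method": "servo_tool", "body": {"deltas": [[0,-0.003,0,0,0,0,0],[0,0,0,0,0,0,0],[0,0.0027,0,-0.0025,0,-0.04,0],[0,0.0027,0,-0.0024,0,-0.04,0],[0,0.0027,0,-0.0024,0,-0.04,0],[0,0.0027,0,-0.0024,0,-0.04,0],[0,0.0027,0,-0.0024,0,-0.04,0],[0,0.0027,0,-0.0024,0,-0.04,0],[0,0,0,0,0,0,0],[0,0,0,0,0,0,0]]}}

```text
time_s: 14.45
position: [0.5462, 0.2245, 0.0855]
orientation: [0.208, 2.905, -0.023]
contact_force: [1.0, 0.9, -0.0]
gripper_width: 0.0204
grasp_force: 99.6
```

Run:
```python
from h import *
balls();go([.5655,.2225,.075],-.143,0)
i=arm.get_image("scene")[170:320,270:480]
cv2.imwrite("pics/s3.png",cv2.resize(i,None,fx=2.5,fy=2.5,interpolation=cv2.INTER_CUBIC))
```

```text
tcp tray [ 59. -10.]
scene 0.59 [ 27. -30.]
scene 0.58 [104. -18.]
scene 0.56 [141.  62.]
scene 0.52 [104. -63.]
scene 0.45 [30. 14.]
scene 0.32 [85. -3.]
top 0.64 [136.  53.]
top 0.63 [126. -40.]
top 0.61 [122.   4.]
top 0.4 [146.  -5.]
t 14.65 pos [0.5462 0.2244 0.0856] dx_tool [-0.0164  0.0008  0.0147] rot_tool [ 3.000e-04  2.295e-01 -1.000e-04] F [0.2 0.9 0.1] w 0.0205
```

View pics/s3.png

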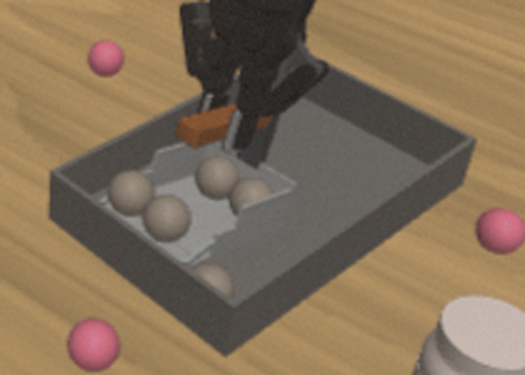

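Four balls are on the pan, two at the back and two still forward. One remains in the tray corner. I'll tilt further so the front two roll back.

Request:
{"method": "servo_tool", "body": {"deltas": [[0,0.0029,0,-0.0025,0,-0.04,0],[0,0.0029,0,-0.0025,0,-0.04,0],[0,0.0029,0,-0.0025,0,-0.04,0],[0,0,0,0,0,0,0],[0,0,0,0,0,0,0],[0,0,0,0,0,0,0]]}}

```text
time_s: 15.45
position: [0.5352, 0.2255, 0.0897]
orientation: [0.2, 2.787, -0.036]
contact_force: [-0.7, 0.3, -5.3]
gripper_width: 0.0204
grasp_force: 99.1
```

Run:
```python
from h import *
balls();go([.5655,.2225,.075],-.143,0)
i=arm.get_image("scene")[170:320,270:480]
cv2.imwrite("pics/s4.png",cv2.resize(i,None,fx=2.5,fy=2.5,interpolation=cv2.INTER_CUBIC))
```

```text
tcp tray [ 48. -11.]
scene 0.7 [141.  60.]
scene 0.55 [ 47. -53.]
scene 0.5 [ 41. -15.]
scene 0.45 [26. 16.]
scene 0.39 [ 18. -32.]
top 0.6 [66. -3.]
top 0.59 [ 66. -42.]
t 15.65 pos [0.5354 0.2256 0.0899] dx_tool [-0.0233  0.0012  0.0243] rot_tool [-5.000e-04  3.488e-01  1.000e-04] F [ 0.3  0.2 -5.5] w 0.0205
```

View pics/s4.png

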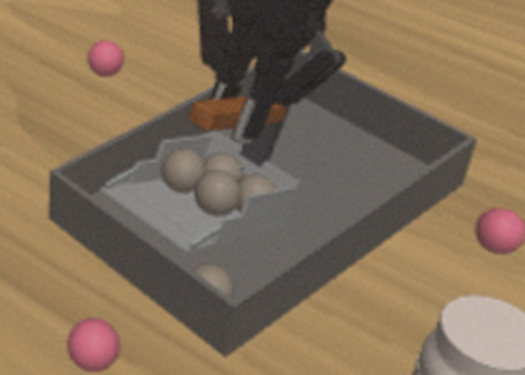

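All four balls now rest at the back of the pan and the fifth is still in the tray. I'll lift.

```bash
cat >> h.py <<'E'
C=np.array([.4878,-.2535])
def lip_to_tcp(d,z,h,th): # lip d m ahead of jar centre along heading
    L=np.array([C[0]+d*np.cos(h),C[1]+d*np.sin(h),z])
    return L-(Ro.from_euler("z",h)*Ro.from_euler("y",th)).apply([.0755,0,-.070])
E
python3 - <<'E'
from h import *
o,P,R=pose()
th=-.345
p=lip_to_tcp(-.02,.19,-.68,-.345);print("tgt",p)
up=[0,0,p[2]-P[2]+.03];print("up in tool",R.inv().apply(up))
d=p-P;d[2]=0;print("lateral in tool",R.inv().apply(d))
go(p,-.68,th)
E
```

```text
tgt [ 0.398593   -0.18136174  0.23034143]
up in tool [-5.82408599e-02 -7.17594950e-05 -1.60034609e-01]
lateral in tool [ 0.0729039  -0.42240063 -0.02634227]
t 15.7 pos [0.5355 0.2257 0.09  ] dx_tool [ 0.0249 -0.4225 -0.1582] rot_tool [0.1823 0.004  0.5052] F [ 0.1  0.6 -6. ] w 0.0201
```

Request:
{"method": "servo_tool", "body": {"deltas": [[0,-0.004,0,-0.011,0,0,0],[0,-0.0075,0,-0.02,0,0,0],[0,-0.008,0,-0.022,0,0,0],[0,-0.008,0,-0.022,0,0,0],[0,-0.008,0,-0.022,0,0,0],[0,-0.008,0,-0.022,0,0,0],[0,-0.0075,0,-0.02,0,0,0],[0,-0.0045,0,-0.013,0,0,0],[0,-0.0025,0,-0.008,0,0,0],[0,0,0,0,0,0,0],[0,0.0026,-0.015,-0.0009,0,0,0]]}}

```text
time_s: 17.08
position: [0.5299, 0.2114, 0.2595]
orientation: [0.197, 2.787, -0.036]
contact_force: [0.4, -0.2, -5.6]
gripper_width: 0.0204
grasp_force: 98.9
```

Request:
{"method": "servo_tool", "body": {"deltas": [[0,0.0052,-0.03,-0.0019,0,0,0],[0,0.0065,-0.0376,-0.0023,0,0,0],[0,0.0065,-0.0376,-0.0023,0,0,0],[0,0.0065,-0.0376,-0.0023,0,0,0],[0,0.0065,-0.0376,-0.0023,0,0,0],[0,0.0065,-0.0376,-0.0023,0,0,0],[0,0.0065,-0.0376,-0.0023,0,0,0],[0,0.0065,-0.0376,-0.0023,0,0,0],[0,0.0065,-0.0376,-0.0023,0,0,0],[0,0.0065,-0.0376,-0.0023,0,0,0],[0,0.0043,-0.025,-0.0016,0,0,0],[0,0.0022,-0.013,-0.0008,0,0,0]]}}

```text
time_s: 18.58
position: [0.3976, -0.1814, 0.2591]
orientation: [0.202, 2.787, -0.036]
contact_force: [0.3, 1.0, -5.0]
gripper_width: 0.0202
grasp_force: 99.0
```

Request:
{"method": "servo_tool", "body": {"deltas": [[0,0,0,0,0.0114,0,0.0316],[0,0,0,0,0.0228,0,0.0632],[0,0,0,0,0.0228,0,0.0632],[0,0,0,0,0.0228,0,0.0632],[0,0,0,0,0.0228,0,0.0632],[0,0,0,0,0.0228,0,0.0632],[0,0,0,0,0.0228,0,0.0632],[0,0,0,0,0.0228,0,0.0632],[0,0,0,0,0.0114,0,0.0316],[0,0,0,0,0,0,0]]}}

```text
time_s: 19.82
position: [0.3987, -0.1795, 0.2594]
orientation: [0.935, 2.648, -0.162]
contact_force: [-0.9, -0.8, -5.0]
gripper_width: 0.0199
grasp_force: 99.0
```

Run:
```python
from h import *
p=lip_to_tcp(-.02,.175,-.68,-.345);go(p,-.68,-.345)
print(pose()[0]["joint_positions"])
i=arm.get_image("scene")[60:260,130:410]
t=arm.get_image("top")[130:330,230:510]
cv2.imwrite("pics/s5.png",np.vstack([cv2.resize(k,None,fx=1.45,fy=1.45) for k in(i,t)]))
```

```text
t 19.82 pos [ 0.3987 -0.1795  0.2594] dx_tool [ 0.014  -0.0016  0.0418] rot_tool [0.0023 0.0031 0.0005] F [-0.9 -0.8 -5. ] w 0.0199
[-0.6860634  -0.55669756  2.24343877  0.00493804  1.10677317 -1.57917877]
```

View pics/s5.png

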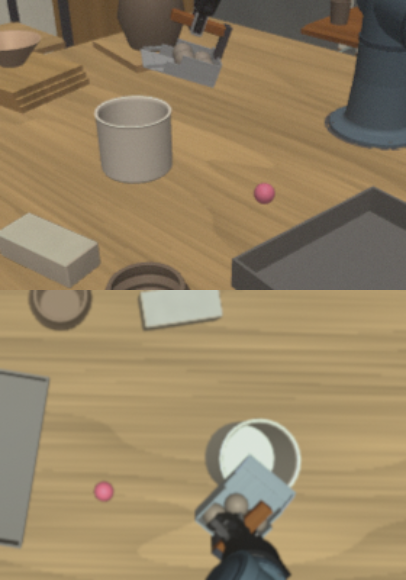

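The scoop, with its balls, is above the near side of the jar mouth and its lip points at the jar centre. I'll lower it and level it.

Request:
{"method": "servo_tool", "body": {"deltas": [[0,0.0044,-0.0004,0.0128,0,0,0],[0,0.0044,-0.0004,0.0128,0,0,0],[0,0.0044,-0.0004,0.0128,0,0,0],[0,0.0044,-0.0004,0.0128,0,0,0],[0,-0.0042,0,-0.0045,0,0.06,0],[0,-0.0042,0,-0.0045,0,0.06,0],[0,-0.0042,0,-0.0045,0,0.06,0],[0,-0.0035,0,-0.0038,0,0.05,0],[0,0,0,0,0,0,0]]}}

```text
time_s: 21.05
position: [0.4081, -0.1897, 0.2268]
orientation: [1.01, 2.853, -0.059]
contact_force: [-0.4, 0.1, -5.9]
gripper_width: 0.0202
grasp_force: 98.9
```

Run:
```python
from h import *
p=lip_to_tcp(-.02,.13,-.68,-.115);go(p,-.68,-.115)
```

```text
t 21.05 pos [ 0.4081 -0.1897  0.2268] dx_tool [0.0053 0.0005 0.0356] rot_tool [ 0.0018  0.006  -0.0007] F [-0.4  0.1 -5.9] w 0.0202
```

Request:
{"method": "servo_tool", "body": {"deltas": [[0,0.001,0,0.01,0,0,0],[0,0.001,0,0.01,0,0,0],[0,0.001,0,0.01,0,0,0],[0,-0.0035,0,-0.0038,0,0.05,0],[0,-0.0035,0,-0.0038,0,0.05,0],[0,-0.0035,0,-0.0038,0,0.05,0],[0,-0.0035,0,-0.0038,0,0.05,0],[0,-0.0035,0,-0.0038,0,0.05,0],[0,-0.0035,0,-0.0038,0,0.05,0],[0,-0.0035,0,-0.0038,0,0.05,0],[0,-0.0035,0,-0.0038,0,0.05,0]]}}

```text
time_s: 22.42
position: [0.431, -0.2081, 0.2248]
orientation: [-0.958, -2.71, -0.138]
contact_force: [-0.1, -0.2, -4.3]
gripper_width: 0.0202
grasp_force: 99.2
```

Request:
{"method": "servo_tool", "body": {"deltas": [[0,0,0,0,0,0,0],[0,0,0,0,0,0,0],[0,-0.0035,0,-0.0038,0,0.05,0],[0,-0.0035,0,-0.0038,0,0.05,0],[0,-0.0035,0,-0.0038,0,0.05,0],[0,-0.0035,0,-0.0038,0,0.05,0],[0,-0.0035,0,-0.0038,0,0.05,0],[0,-0.0035,0,-0.0038,0,0.05,0],[0,-0.0035,0,-0.0038,0,0.05,0],[0,-0.0035,0,-0.0038,0,0.05,0],[0,0,0,0,0,0,0],[0,0,0,0,0,0,0]]}}

```text
time_s: 23.92
position: [0.4603, -0.2318, 0.2403]
orientation: [-0.828, -2.344, -0.295]
contact_force: [0.3, -0.0, -3.4]
gripper_width: 0.0203
grasp_force: 99.4
```

Run:
```python
from h import *
p=lip_to_tcp(-.02,.16,-.68,.7);go(p,-.68,.7)
i=arm.get_image("scene")[90:260,150:360]
t=arm.get_image("top")[160:330,320:530]
cv2.imwrite("pics/s6.png",np.vstack([cv2.resize(k,None,fx=1.7,fy=1.7,interpolation=cv2.INTER_CUBIC) for k in(i,t)]))
```

```text
t 23.93 pos [ 0.4603 -0.2318  0.2403] dx_tool [ 0.0119  0.0004 -0.0185] rot_tool [0.0016 0.021  0.0011] F [ 0.3 -0.  -3.4] w 0.0203
```

View pics/s6.png

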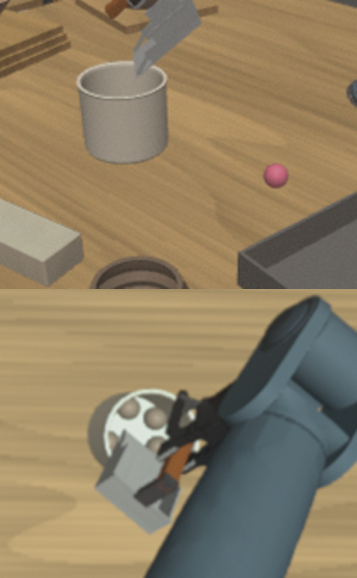

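The top view shows four balls in the jar at crop (130,407), (155,418), (153,442) and (113,440). The wrist force matches an empty scoop. I'll lift away and level it.

Request:
{"method": "servo_tool", "body": {"deltas": [[0,0.0173,0,-0.0214,0,0,0],[0,0.0173,0,-0.0214,0,0,0],[0,0.0173,0,-0.0214,0,0,0],[0,0.0173,0,-0.0214,0,0,0],[0,0,0,0,0,-0.085,0],[0,0,0,0,0,-0.085,0],[0,0,0,0,0,-0.085,0],[0,0,0,0,0,-0.085,0],[0,0,0,0,0,-0.085,0],[0,0,0,0,0,-0.085,0],[0,0,0,0,0,-0.085,0],[0,0,0,0,0,-0.085,0]]}}

```text
time_s: 25.52
position: [0.4598, -0.2316, 0.3505]
orientation: [1.047, 2.959, 0.002]
contact_force: [-0.3, 0.3, -2.4]
gripper_width: 0.0205
grasp_force: 99.4
```

Run:
```python
from h import *
o,P,R=pose();go([.5423,0,P[2]],.245,0)
arm.get_image("top")
for c in ("top",):
    for d in arm.place_of(c,"ball1"):
        print(round(d["conf"],2),ray(c,np.array(d["position"])*[560,420],.027)[:2].round(3))
```

```text
t 25.52 pos [ 0.4598 -0.2316  0.3505] dx_tool [0.0815 0.232  0.0003] rot_tool [ 9.000e-04  2.600e-03 -9.251e-01] F [-0.3  0.3 -2.4] w 0.0205
0.7 [0.415 0.414]
0.67 [ 0.515 -0.291]
0.65 [0.627 0.274]
0.59 [ 0.47  -0.212]
0.5 [0.732 0.254]
0.47 [0.414 0.018]
0.46 [ 0.437 -0.378]
0.42 [ 0.537 -0.247]
```

Request:
{"method": "servo_tool", "body": {"deltas": [[0,0.0068,0.0193,0,0,0,0],[0,0.0136,0.0387,0,0,0,0],[0,0.0136,0.0387,0,0,0,0],[0,0.0136,0.0387,0,0,0,0],[0,0.0136,0.0387,0,0,0,0],[0,0.0136,0.0387,0,0,0,0],[0,0.0068,0.0193,0,0,0,0],[0,0,0,0,0,0,0]]}}

```text
time_s: 26.62
position: [0.5428, 0.0007, 0.3504]
orientation: [-1.044, -2.961, -0.002]
contact_force: [-0.1, -0.6, -3.6]
gripper_width: 0.0202
grasp_force: 99.4
```

Request:
{"method": "servo_tool", "body": {"deltas": [[0,0,0,0.03,0,0,-0.0925],[0,0,0,0.03,0,0,-0.0925],[0,0,0,0.03,0,0,-0.0925],[0,0,0,0.03,0,0,-0.0925],[0,0,0,0.03,0,0,-0.0925],[0,0,0,0.03,0,0,-0.0925],[0,0,0,0.03,0,0,-0.0925],[0,0,0,0.03,0,0,-0.0925],[0,0,0,0,0,0,-0.0925],[0,0,0,0,0,0,-0.0925],[0,0,0,0,0,0,0]]}}

```text
time_s: 28.0
position: [0.5429, -0.0009, 0.1107]
orientation: [-0.38, 3.118, 0.003]
contact_force: [0.4, -0.3, -3.1]
gripper_width: 0.0206
grasp_force: 99.3
```

Run:
```python
from h import *
go([.5423,0,.07],.245,0)
arm.get_image("top")
for d in arm.place_of("top","ball1"):
        print(round(d["conf"],2),(np.array(d["position"])*[560,420]).round(),ray("top",np.array(d["position"])*[560,420],.027)[:2].round(3))
```

```text
t 28.0 pos [ 0.5429 -0.0009  0.1107] dx_tool [0.0004 0.0009 0.0407] rot_tool [ 0.0017  0.0003 -0.0024] F [ 0.4 -0.3 -3.1] w 0.0206
0.67 [410. 235.] [ 0.516 -0.289]
0.56 [396. 228.] [ 0.537 -0.25 ]
0.54 [218. 156.] [0.725 0.248]
0.53 [152. 269.] [0.411 0.417]
0.5 [205. 188.] [0.634 0.279]
0.49 [414. 256.] [ 0.46  -0.299]
0.38 [384. 250.] [ 0.474 -0.215]
```

Request:
{"method": "servo_tool", "body": {"deltas": [[0,0,0,0.015,0,0,0],[0,0,0,0.015,0,0,0],[0,0,0,0.006,0,0,0],[0,0,0,0.003,0,0,0],[0,0,0,0,0,0,0]]}}

```text
time_s: 28.72
position: [0.5431, 0.0002, 0.0716]
orientation: [-0.383, 3.117, 0.003]
contact_force: [0.7, -0.9, -2.7]
gripper_width: 0.0205
grasp_force: 99.4
```

Request:
{"method": "servo_tool", "body": {"deltas": [[0,0,0,0.0015,0,0,0],[0,0,0,0.0008,0,0,0],[0,0,0,0,0,0,0]]}}

```text
time_s: 29.1
position: [0.5437, 0.0001, 0.0703]
orientation: [-0.383, 3.116, 0.002]
contact_force: [-0.6, 1.2, 3.4]
gripper_width: 0.0203
grasp_force: 100.1
```

Contact with the table. I'll release and rise.

Request:
{"method": "servo_tool", "body": {"deltas": [[0.2,0,0,0,0,0,0],[0.4,0,0,0,0,0,0],[0.8,0,0,0,0,0,0],[1,0,0,0,0,0,0],[1,0,0,0,0,0,0],[1,0,0,0,0,0,0],[1,0,0,-0.03,0,0,0],[1,0,0,-0.05,0,0,0],[1,0,0,-0.06,0,0,0],[1,0,0,-0.06,0,0,0]]}}

```text
time_s: 30.35
position: [0.5426, -0.0002, 0.2712]
orientation: [-0.383, 3.117, 0.003]
contact_force: [1.0, 0.3, -0.5]
gripper_width: 0.0852
grasp_force: 0.0
```

Request:
{"method": "servo_tool", "body": {"deltas": [[1,0.04,0,-0.01,0,0,0],[1,0.05,0,0,0,0,0],[1,0.04,0,0,0,0,0],[1,0,0,0,0,0,0],[1,0,0,0,0,0,0]]}}

```text
time_s: 30.98
position: [0.4173, -0.0318, 0.2796]
orientation: [-0.383, 3.116, 0.002]
contact_force: [0.1, 0.4, 0.2]
gripper_width: 0.0855
grasp_force: 0.0
```

Run:
```python
from h import *
i=arm.get_image("scene")[130:340,170:490]
t=arm.get_image("top")[120:330,130:450]
cv2.imwrite("pics/s7.png",np.vstack([cv2.resize(k,None,fx=1.4,fy=1.4,interpolation=cv2.INTER_CUBIC) for k in(i,t)]))
print(fit("jar",[.488,-.2535,.1],["top"]).x,fit("scoop",[.552,.002,.24],["top"]).x)
```

```text
[ 0.48884073 -0.25372438  0.22885364] [0.55183229 0.00102815 0.24488398]
```

View pics/s7.png

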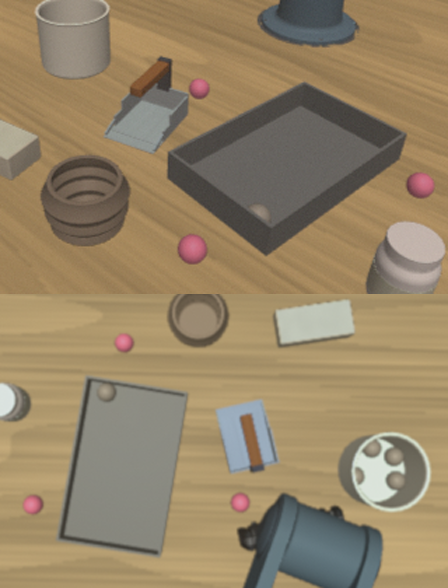

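The final view shows four balls in the jar, around crop (385,465). One ball is in the tray corner, the empty scoop is flat on the table, and nothing else has moved.

```bash
python3 -c "
from cell import arm;print(arm.sign_off())"
```

```text
the job is handed in; nothing more can be done
None
```

The job is done and handed in at about 31 s: four balls are in the mill jar, the fifth is still in the tray, and the empty scoop lies flat on the table, released, at its starting spot.

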